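# Swing the hold-down arms over the circuit board

### The job

On the repair bench a circuit board lies in a cradle with two orange swing arms turned out of the way. Push each arm round by its upright tab, gently and with a fingertip, until the foot at its tip stands over the white pad on its side of the board. Grasp nothing, do not lift or shift the board, leave the other things where they are, and finish clear of everything.

Things in the scene. Friction and masses are not known exactly. Their poses are not given: they have to be found in the camera images.
- cradle: aluminium board cradle fixed to the bench, 140 (x) x 250 (y) x 12 mm plate, with a thin black rim (top 17 mm above the bench) around the circuit board. Origin: centre of its underside, on the bench; z up. It carries two orange swing arms on pivots at x = 0, y = +100 mm (left arm) and y = -100 mm (right arm) of its frame. The cradle does not move
- left_arm (a joint): turn of the left arm (+y side of the cradle) about its upright pivot, rad, counter-clockwise from above positive; at q = 0 it points straight at the other pivot; in the cradle's frame it points along (sin q, -cos q). Starts swung out to the cradle's far (+x) side, q 0.9 to 1.9: turn it clockwise. Range -0.7 to 2.1. Stiff (0.06 N m, about 1.2 N at the tab); stays where it is left
- left_arm_pivot (a point): on the left arm's pivot axis, top of the dark round hub (26 mm across), 39 mm above the bench
- left_arm_tab (a point): centre of the top edge of the left arm's upright orange push tab, 64 mm above the bench, 50 mm from the pivot axis. The tab is a flat plate 8 mm thick, 30 mm long along the arm and standing 30 mm above the bar; push on its flat side
- left_arm_foot (a point): centre of the underside of the black rubber foot (14 mm across) under the tip of the left arm (a flat orange bar 14 mm wide, 73 mm long from the pivot, top 34 mm above the bench), 65 mm from the pivot axis, 20 mm above the bench; it passes about 4 mm over the board
- left_pad (a point): centre of the white round pad, 24 mm across, printed on the circuit board for the left arm's foot: 35 mm from the board's centre towards the left pivot, about 16 mm above the bench
- right_arm (a joint): turn of the right arm (-y side of the cradle) about its upright pivot, rad, counter-clockwise from above positive; at q = 0 it points straight at the other pivot; in the cradle's frame it points along (-sin q, cos q). Starts swung out to the cradle's near (-x) side, q 0.9 to 1.9: turn it clockwise. Range -0.7 to 2.1. Stiff (0.06 N m, about 1.2 N at the tab); stays where it is left
- right_arm_pivot (a point): on the right arm's pivot axis, top of the dark round hub (26 mm across), 39 mm above the bench
- right_arm_tab (a point): centre of the top edge of the right arm's upright orange push tab, 64 mm above the bench, 50 mm from the pivot axis. The tab is a flat plate 8 mm thick, 30 mm long along the arm and standing 30 mm above the bar; push on its flat side
- right_arm_foot (a point): centre of the underside of the black rubber foot (14 mm across) under the tip of the right arm (a flat orange bar 14 mm wide, 73 mm long from the pivot, top 34 mm above the bench), 65 mm from the pivot axis, 20 mm above the bench; it passes about 4 mm over the board
- right_pad (a point): centre of the white round pad, 24 mm across, printed on the circuit board for the right arm's foot: 35 mm from the board's centre towards the right pivot, about 16 mm above the bench
- board: loose green circuit board, 100 x 120 x 3 mm, 0.12 kg, lying in the cradle's rim with 2 mm play; origin: centre of its underside, 12 mm above the bench; z up. Its tallest components stand 27 mm above the bench, near its middle line
- jar: bystander: small jar with yellow cap, 42 mm across, 60 mm tall; origin under its centre
- spool: bystander: white spool, 50 mm across, 40 mm tall; origin under its centre
- relay: bystander: clear relay on a black foot, 36 x 36 x 36 mm; origin under its centre
- driver: bystander: screwdriver with red handle, 170 mm long, lying on the bench; origin under its middle
Not all that is in view belongs to the job. There is more than one size of the board; the one meant has the size given above.

How it is judged (in metres and radians):
At the end, for the whole second after the job is handed in: each arm is at rest with the centre of its foot over its white pad (within 12 mm of the pad's centre, seen from above), the board has stayed within 8 mm and the bystanders within 15 mm of where they were (horizontal distance between left_arm_foot and left_pad below 0.012 m and horizontal distance between right_arm_foot and right_pad below 0.012 m and distance of board from where it was at the start of the episode below 0.008 m and distance of each of jar, spool, relay, driver from where it was at the start of the episode below 0.015 m and velocity of joint left_arm between -0.05 and 0.05 rad/s and velocity of joint right_arm between -0.05 and 0.05 rad/s); the robot touches nothing.
It fails at once if the jar, spool, relay or screwdriver is moved more than 15 mm, or lifted (distance of any of jar, spool, relay, driver from where it was at the start of the episode above 0.015 m).
It fails at once if the circuit board is lifted or moved more than 8 mm (distance of board from where it was at the start of the episode above 0.008 m or angle between board's own z axis and vertical above 0.12 rad).
It fails at once if the fingers press on the cradle or its arms with more than 20 N (rough pushing, or pinching) (contact force between the fingers and cradle above 20 N).
It also fails if it takes over 56 s, if anything falls off the work surface, if the arm or the gripper's body presses on something with over 40 N, if the wrist force passes 120 N, or if a joint passes its speed limit or range.

### The arm

A 6-joint arm with a two-finger parallel gripper is mounted at the origin on the work surface. World frame = base frame: x ahead of the robot, y to its left, z up, the work surface at z = 0. Lengths are in mm, angles in rad, forces in N, time in s.
With the tool pointing down it reaches from about 275 to 1000 mm from the base axis. Payload 8.4 kg.
Tool frame: the origin (TCP) lies on the centre line of the jaws, within the pads' length; the fingertips stand 14 mm ahead of it and the grasp point (between the pads) lies 5 mm behind it; z points along the fingers, y is the line along which they close (so a half turn about z gives the same grasp; the last joint's range is limited). The gripper opens to 85 mm and grips with 20 to 120 N. Pads are 22 mm wide; open, the fingers measure 114 mm over their backs; the gripper's body (76 mm by 85 mm) begins 54 mm behind the grasp point. The pads swing forward as they close: fully open they stand 13 mm farther back than shut.
Start: joints at [1.31, 0.353, 1.633, -0, 1.155, -0.002], TCP at [159.949, 604.189, 245.281] pointing down, gripper open.
Joint ranges: [-2.63, 2.63], [-0.92, 2.1], [0.06, 2.66], [-1.3, 4.44], [0, 2.69], [-3.02, 3.02]. Speed limits (rad/s): [2.22, 2.22, 2.79, 3.14, 3.14, 3.14].

### API

Orientations are given as [roll, pitch, yaw] about the fixed x, y, z axes, in that order (R = Rz(yaw) Ry(pitch) Rx(roll)).
In Python, from rig import r gives the robot as it stands.
- The arm moves only by the tool step_arm, never from a script. Its argument "plan" is text: rows parted by semicolons, each of 7 numbers parted by spaces: the turn, a rotation vector about the world's x, y, z in degrees, then the shift along the world's x, y, z in mm, then the closure in counts, from 0 (fully open) to 255 (shut). In form: rx ry rz x y z hand; .... A call has 1 to 8 rows; each row is the pose to reach, as a shift and turn from the pose commanded when the call began; what a row does not reach only later rows make up. A row lasts 1/10 s, in which the tool goes at most 50 mm and 8.59 degrees, less where a joint would pass 70% of its speed; a pose out of reach is approached as far as the arm can. A call with a gripper value outside its range is refused whole. The fingers move at their own pace and stop on an object; "force" is the grip in N (left out, the last holds). Time passes only in rows, so rows that repeat a pose let the fingers close. It gives the time, the measured TCP pose, the force, the opening and the grip force at its end, in the units of the state.
- r.sense(): the state, without advancing time (a new reading comes with each control period).
- r.grab_frame(name): name is "scene" or "side" or "wrist"; returns (picture, depth): 480x640x3 uint8, red, green, blue; 480x640 float32, mm along the optical axis (not along the pixel's ray), 0 where there is no reading.
- r.get_calibration(name): a dict with "K" (3x3 intrinsics, pixels), "world_from_camera" (4x4, takes a point from camera to world coordinates). Camera axes: x right, y down, z forward; pixel columns grow to the right and rows downward; lengths in mm; the calibration is good to about 2 mm. A picture is of the moment at which its call begins: read the wrist's pose just before it. get_calibration takes no time and is no camera call; for the wrist camera it gives the pose at the moment of the call.
- r.sign_off(): hands the job in; it is judged then, once.
The state is a dict: "clock": time; "qpos": joint angles; "qvel": joint speeds; "joint_efforts": joint torques, N m; "eef_pos": TCP position; "tcp_rot": TCP orientation; "contact_force": force on the tool from outside, world axes, zero at the start; "wrist_torque": the same for the moment, N m; "opening": opening from 0.0 (shut) to 1.0 (fully open); "grasp_force": force on a finger pad.
Only numpy, scipy, OpenCV 4.12 (cv2) and the standard library are available. Lean on these libraries where they do the work, as an engineer would, in place of code of your own. Each camera call takes 0.05 s, during which the arm holds its last target. There are 200 camera calls.

## Working session

There is one attempt and no reset: what is moved stays moved. The work goes in short steps, Python scripts to look and compute and a tool call to move; the robot and the scene stay as the last step left them, time stands still between calls to the robot, and variables do not carry over. Pictures are saved under pics/ and viewed, at most 10 in all, crops included, and the job is handed in when it is done.

Besides the shell and the picture viewer there is one more tool, called after "Emit:" as name(argument=value, ...) on one line, values as JSON. step_arm: Moves the arm, as the interface text tells. Its arguments: {"type":"object","properties":{"plan":{"type":"string"},"force":{"type":"number"}},"required":["plan"]}

```bash
mkdir -p pics; python3 - <<'E'
from rig import r
import cv2,numpy as np
for n in ["scene","side"]:
    p,d=r.grab_frame(n); c=r.get_calibration(n)
    cv2.imwrite(f"pics/{n}0.png",p[...,::-1]); np.savez(f"{n}0.npz",p=p,d=d,K=c["K"],T=c["world_from_camera"])
    print(n,np.round(c["K"],1).tolist(),np.round(c["world_from_camera"],3).tolist())
print(r.sense())
E
```

```text
scene [[538.2, 0.0, 320.5], [0.0, 538.2, 235.3], [0.0, 0.0, 1.0]] [[-0.538, 0.677, -0.503, 1025.154], [0.843, 0.43, -0.323, 357.638], [-0.002, -0.598, -0.802, 812.355], [0.0, 0.0, 0.0, 1.0]]
side [[529.4, 0.0, 324.8], [0.0, 529.4, 242.1], [0.0, 0.0, 1.0]] [[-0.991, -0.083, 0.108, 464.099], [-0.135, 0.71, -0.691, 811.503], [-0.019, -0.699, -0.714, 858.977], [0.0, 0.0, 0.0, 1.0]]
{'clock': 0.1, 'qpos': array([ 1.30961341e+00,  3.53575082e-01,  1.63404579e+00,  3.75086275e-05,
        1.15517764e+00, -2.38605479e-03]), 'qvel': array([ 0.00082129, -0.00215804, -0.00175942,  0.00136423, -0.00101852,
       -0.00032548]), 'joint_efforts': array([-2.32120465e-04, -6.06356978e+01, -3.42823899e+01, -2.46821529e-06,
        3.79646124e-03, -1.68022933e-05]), 'eef_pos': array([159.8273915 , 603.81080385, 244.64509354]), 'tcp_rot': array([-3.14038688e+00, -3.71742461e-05,  2.88278061e+00]), 'contact_force': array([ 0.02165295, -0.18718571,  0.49668299]), 'wrist_torque': array([-0.03102337, -0.01296156, -0.01056551]), 'grasp_force': 0.0, 'opening': 1.0002513008479266}
```

View pics/scene0.png

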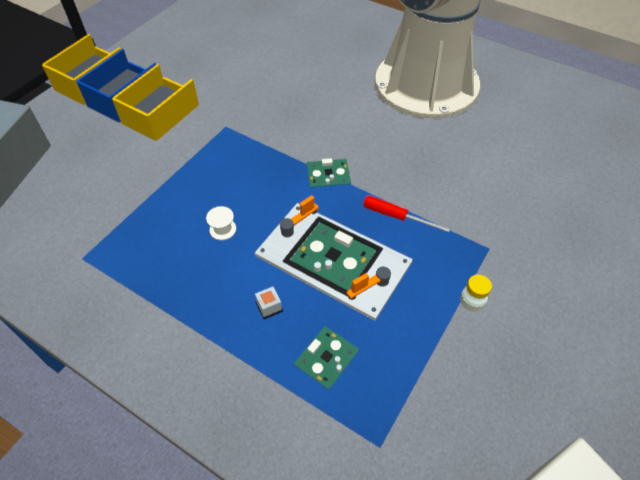

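View pics/side0.png

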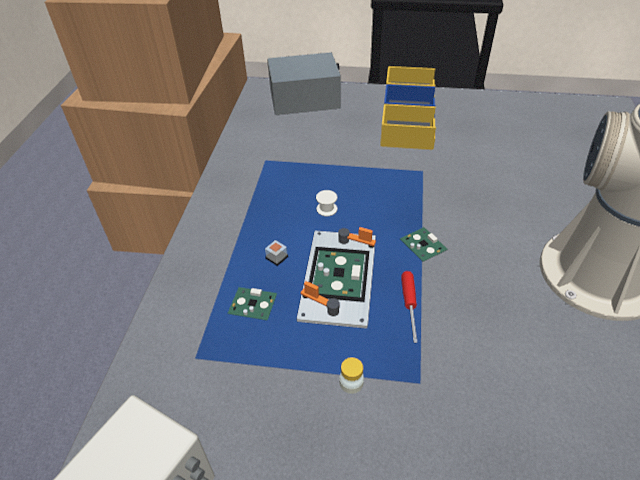

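The scene view shows three green boards: (328,172) small and loose, (333,257) in the aluminium cradle, and (327,356) loose. The one meant is the board at (333,257): it alone lies in the rim, between the hubs. The left arm's hub is at (383,276) with its tab at (360,284). The right arm's hub is at (287,228) with its tab at (307,205). In the side view the board is at (338,274) and the hubs at (333,307) and (344,236).

```bash
cat > h.py <<'E'
import cv2,numpy as np
def ray(K,T,uv,z):
    uv=np.atleast_2d(uv).astype(float); d=np.c_[uv,np.ones(len(uv))]@np.linalg.inv(K).T@T[:3,:3].T
    return T[:3,3]+d*((z-T[2,3])/d[:,2])[:,None]
def cloud(K,T,d):
    v,u=np.mgrid[:480,:640]; c=np.stack([(u-K[0,2])/K[0,0]*d,(v-K[1,2])/K[1,1]*d,d],-1)
    return c@T[:3,:3].T+T[:3,3]
def blobs(m,lo=8):
    n,l,s,c=cv2.connectedComponentsWithStats(m.astype(np.uint8)); return [(i,s[i,4],c[i],l==i) for i in range(1,n) if s[i,4]>=lo]
E
python3 - <<'E'
from h import *
for n,box in [("scene",(185,325,245,425)),("side",(222,335,290,385))]:
    f=np.load(n+"0.npz"); p,d,K,T=[f[k] for k in "pdKT"]
    P=cloud(K,T,d); R=np.zeros((480,640),bool); R[box[0]:box[1],box[2]:box[3]]=1
    hsv=cv2.cvtColor(p,cv2.COLOR_RGB2HSV).astype(int); H,S,V=[hsv[...,i] for i in range(3)]
    print(n)
    for nm,m,z in [("orange",R&(H>5)&(H<22)&(S>170),34),("dark",R&(V<90)&(S<90),39),("white",R&(V>215)&(S<40),16),("alu",R&(V>150)&(S<70)&(P[...,2]>5),12)]:
        for i,a,c,mm in blobs(m,25):
            q=P[mm&(d>0)]
            e=ray(K,T,c,z)[0]
            print(nm,a,c.round(1),"ray@%d"%z,e[:2].round(1),"cloud med",np.median(q,0).round(1),"z5/95",np.percentile(q[:,2],[5,95]).round(1))
            if nm=="alu" and a>500:
                print("  rect",cv2.minAreaRect(ray(K,T,np.argwhere(mm)[:,::-1],12)[:,:2].astype(np.float32)))
            if nm=="orange":
                b=q[(q[:,2]>30)&(q[:,2]<37)];t=q[q[:,2]>58]; print("  bar",len(b),b.mean(0).round(1),"tabtop",len(t),t.mean(0).round(1))
    s=4;cv2.imwrite(f"pics/{n}crop.png",cv2.resize(p[box[0]:box[1],box[2]:box[3],::-1],None,fx=s,fy=s,interpolation=cv2.INTER_CUBIC))
E
```

```text
scene
orange 311 [305.3 209.3] ray@34 [501.1 -12.9] cloud med [508.6  -6.4  42.2] z5/95 [32.1 65.1]
  bar 127 [514.3  -8.8  34.3] tabtop 76 [504.1  -7.   63.2]
orange 398 [361.6 284.3] ray@34 [586.8 157.9] cloud med [595.4 160.7  38.7] z5/95 [31.3 65. ]
  bar 168 [588.2 163.4  34.2] tabtop 105 [597.1 158.6  63. ]
dark 900 [328.8 253.7] ray@39 [566.2  79.8] cloud med [548.   67.4  17.4] z5/95 [14.8 20. ]
dark 89 [286.8 231.3] ray@39 [565.3 -10.2] cloud med [560.4 -14.4  28.5] z5/95 [16.7 38.9]
dark 120 [332.9 253.6] ray@39 [562.1  85.6] cloud med [550.3  78.9  19.3] z5/95 [17.5 21.6]
dark 61 [383.4 281.4] ray@39 [565.  187.3] cloud med [559.4 185.6  29. ] z5/95 [16.9 39.2]
dark 42 [269.1 312.8] ray@39 [716.7  59.8] cloud med [706.2  49.9   8.4] z5/95 [ 5.9 11.8]
white 78 [292.8 212.2] ray@16 [507.7 -37.5] cloud med [505.8 -40.2  12.3] z5/95 [ 9.7 14.7]
white 2924 [339.2 266. ] ray@16 [565.2 101. ] cloud med [573.3 149.6  12.5] z5/95 [10.3 14.9]
white 111 [343.3 237. ] ray@16 [506.5  74. ] cloud med [514.2  78.1  27.6] z5/95 [25.2 30. ]
white 109 [316.3 245.8] ray@16 [549.9  43. ] clou
[... 2242 characters left out ...]
4] cloud med [551.3 114.8  14.2] z5/95 [12.1 16.4]
alu 2345 [336.9 286.9] ray@12 [550.1 117.7] cloud med [548.8 160.4  10.6] z5/95 [ 7.9 13.6]
  rect ((551.1839599609375, 84.029541015625), (140.23355102539062, 251.2703857421875), 0.6173135042190552)
alu 84 [340.3 260.1] ray@12 [551.7  42.2] cloud med [551.5  44.6  14. ] z5/95 [11.9 16.3]
alu 30 [319.6 264.7] ray@12 [594.4  60.8] cloud med [591.8  71.7  24.5] z5/95 [10.7 27.8]
alu 112 [355.5 271.3] ray@12 [516.   70.5] cloud med [515.2  81.   24.5] z5/95 [13.5 27.9]
alu 25 [325.6 270. ] ray@12 [579.5  74.2] cloud med [578.3  86.1  25.2] z5/95 [13.2 28.3]
alu 93 [336.6 285. ] ray@12 [551.2 112.6] cloud med [551.1 114.5  14.1] z5/95 [12.  16.4]
```

View pics/scenecrop.png

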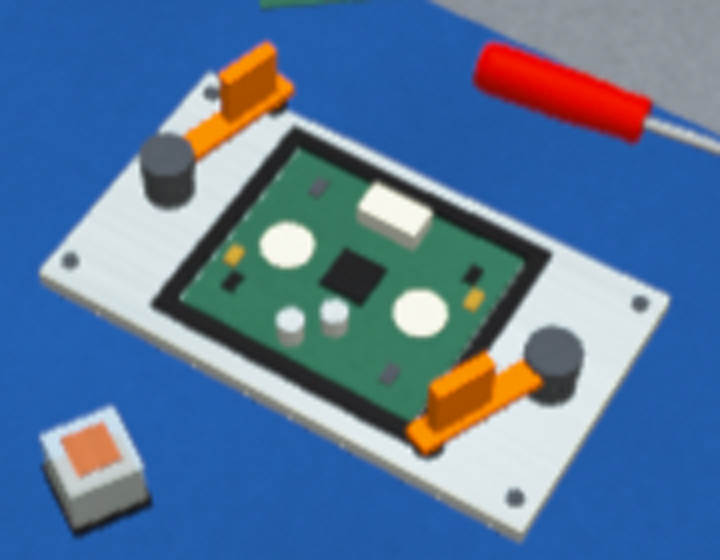

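Heights, arm lengths (50 mm to the tabs) and the 140 x 250 mm plate all agree with what was given. Cradle centre is about (550.5, 80) with yaw about 0. Left q ≈ 1.17, right q ≈ 1.27. I'll move behind the left tab with the gripper shut.

Emit:
step_arm(plan="0 0 -8 452 -407 -60 255;0 0 -8 452 -407 -60 255;0 0 -8 452 -407 -60 255;0 0 -8 452 -407 -60 255;0 0 -8 452 -407 -60 255;0 0 -8 452 -407 -60 255;0 0 -8 452 -407 -60 255;0 0 -8 452 -407 -60 255", force=30)

```text
clock: 0.9
eef_pos: [456.9, 336.1, 205.7]
tcp_rot: [-3.141, -0.0, 2.743]
contact_force: [0.8, 0.9, 0.2]
opening: -0.0
grasp_force: 0.0
```

Emit:
step_arm(plan="0 0 0 155 -139 -21 255;0 0 0 155 -139 -21 255;0 0 0 155 -139 -21 255;0 0 0 155 -139 -21 255;0 0 0 155 -139 -21 255;0 0 0 155 -139 -21 255;0 0 0 155 -139 -21 255")

```text
clock: 1.6
eef_pos: [609.8, 199.3, 184.6]
tcp_rot: [-3.141, -0.001, 2.743]
contact_force: [0.1, 0.7, 0.1]
opening: 0.002
grasp_force: 0.0
```

```bash
python3 - <<'E'
from rig import r
import cv2,numpy as np
s=r.sense();print(s["eef_pos"],s["tcp_rot"],s["qpos"])
n="wrist";c=r.get_calibration(n);p,d=r.grab_frame(n)
cv2.imwrite("pics/w1.png",p[...,::-1]); np.savez("w1.npz",p=p,d=d,K=c["K"],T=c["world_from_camera"])
from h import *
K,T=c["K"],c["world_from_camera"];P=cloud(K,T,d)
hsv=cv2.cvtColor(p,cv2.COLOR_RGB2HSV).astype(int); H,S,V=[hsv[...,i] for i in range(3)]
for i,a,cc,mm in blobs((H>5)&(H<22)&(S>170),60):
    q=P[mm&(d>0)];t=q[(q[:,2]>58)&(q[:,2]<70)];print(a,cc.round(),len(t),t.mean(0).round(1) if len(t) else 0)
E
```

```text
[609.78767622 199.31713838 184.64231674] [-3.14113680e+00 -1.27286841e-03  2.74298127e+00] [ 3.13328779e-01  4.38268065e-01  1.64925748e+00  5.59089550e-04
  1.05532867e+00 -8.59132355e-01]
2083 [ 19. 205.] 1 [515.9  -6.3  58.2]
1400 [260. 217.] 462 [593.7 160.7  62.5]
```

View pics/w1.png

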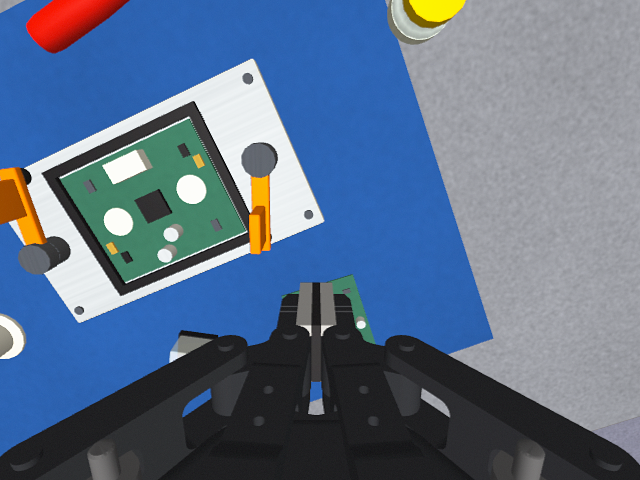

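The wrist view shows the left tab at (258,230), parallel to the shut fingertips at (317,290), and the hub at (260,160). The free path down is clear, so I'll descend and come close to the tab.

Emit:
step_arm(plan="0 0 0 0 0 -45 255;0 0 0 0 0 -90 255;0 0 0 0 0 -120 255;0 0 0 0 0 -127 255;0 0 0 0 0 -127 255;0 0 0 -4 -9 -127 255;0 0 0 -7 -16 -127 255;0 0 0 -7 -16 -127 255")

```text
clock: 2.45
eef_pos: [603.9, 181.9, 59.6]
tcp_rot: [3.141, 0.001, 2.742]
contact_force: [0.8, -0.4, -0.2]
opening: -0.0
grasp_force: 0.0
```

Emit:
step_arm(plan="0 0 0 -0.7 -4.5 0 255;0 0 -7 -1.3 -11 0 255;0 0 -15 -3 -18 0 255;0 0 -23 -6 -25 0 255;0 0 -31 -9.5 -31.5 0 255;0 0 -39 -14 -37.5 0 255;0 0 -47 -19.5 -42.5 0 255;0 0 -47 -19.5 -42.5 0 255")

```text
clock: 3.25
eef_pos: [584.2, 139.7, 58.5]
tcp_rot: [3.141, 0.0, 1.92]
contact_force: [0.7, -0.7, -0.7]
opening: -0.001
grasp_force: 0.0
```

```bash
cat > look.py <<'E'
from rig import r
from h import *
import sys
s=r.sense();print(s["eef_pos"].round(1),s["tcp_rot"].round(3),s["contact_force"].round(1))
p,d=r.grab_frame("scene");c=r.get_calibration("scene");K,T=c["K"],c["world_from_camera"];P=cloud(K,T,d)
hsv=cv2.cvtColor(p,cv2.COLOR_RGB2HSV).astype(int); H,S,V=[hsv[...,i] for i in range(3)]
R=np.zeros((480,640),bool);R[185:325,245:425]=1
for i,a,cc,mm in blobs(R&(H>5)&(H<22)&(S>170),30):
    q=P[mm&(d>0)];t=q[(q[:,2]>58)];b=q[(q[:,2]>30)&(q[:,2]<37)]
    if len(t)+len(b)<20: continue
    print(a,cc.round(),"tab",t.mean(0).round(1),"bar",b.mean(0).round(1),len(b))
    for x,pv in [(t,None),(b,None)]:
        m=x.mean(0); v=(m[:2]-[549.8,178.8]) if m[1]>80 else -(m[:2]-[550.8,-21.2])
        print("  q deg",np.degrees(np.arctan2(v[0],-v[1])).round(1))
cv2.imwrite(sys.argv[1],cv2.resize(p[170:340,230:440,::-1],None,fx=3.5,fy=3.5,interpolation=cv2.INTER_CUBIC))
E
python3 look.py pics/s2.png
```

```text
[584.2 139.7  58.5] [3.141 0.    1.92 ] [ 0.7 -0.7 -0.7]
311 [305. 209.] tab [504.5  -7.   63.7] bar [514.5  -8.9  34.2] 130
  q deg 72.9
  q deg 71.3
127 [367. 272.] tab [586.4 154.5  83.8] bar [559.7 156.3  34.2] 100
  q deg 56.4
  q deg 23.7
```

View pics/s2.png

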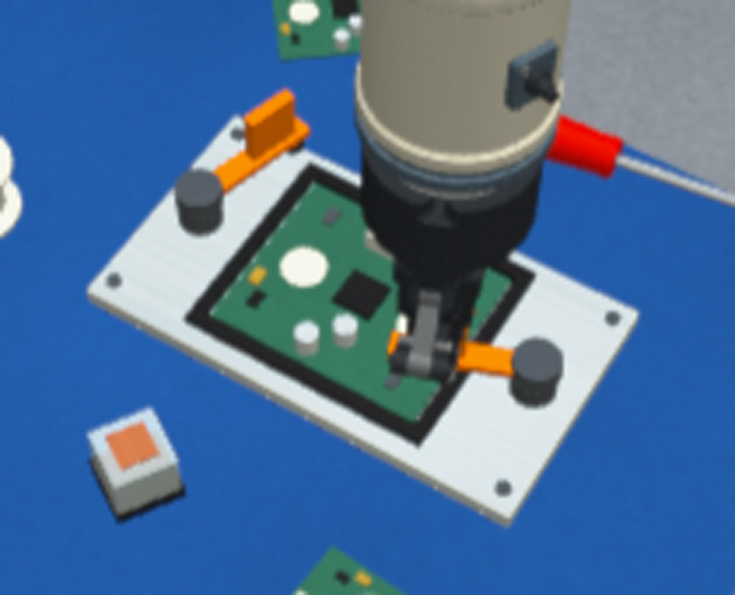

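The left arm has followed the finger to about 20°. In this crop its bar runs from the hub at (537,370) towards the pad at (400,330). I'll finish the arc, back off and rise.

Emit:
step_arm(plan="0 0 -8 -6 -4.5 0 255;0 0 -14 -11 -7 0 255;0 0 -18 -14.5 -8.5 0 255;0 0 -20 -16.5 -9 0 255;0 0 -20 -16.5 -9 0 255;0 0 -20 -8 -9 0 255;0 0 -20 10 -9 0 255;0 0 -20 10 -9 40 255")

```text
clock: 4.1
eef_pos: [593.6, 130.9, 93.9]
tcp_rot: [-3.135, 0.001, 1.576]
contact_force: [1.0, 0.8, 0.4]
opening: -0.001
grasp_force: 0.0
```

Emit:
step_arm(plan="0 0 8 20 0 45 255;0 0 16 20 0 70 255;0 0 24 0 -40 70 255;0 0 32 -40 -70 70 255;0 0 40 -60 -115 70 255;0 0 48 -90 -150 70 255;0 0 56 -90 -165 70 255;0 0 64 -90 -165 70 255")

```text
clock: 4.9
eef_pos: [504.3, -35.7, 168.5]
tcp_rot: [-3.142, 0.001, 2.697]
contact_force: [0.4, 0.1, 0.0]
opening: -0.003
grasp_force: 0.0
```

```bash
python3 look.py pics/s3.png
```

```text
[504.3 -35.7 168.5] [-3.142e+00  1.000e-03  2.697e+00] [0.4 0.1 0. ]
311 [305. 209.] tab [504.3  -7.   63.5] bar [514.   -8.7  34.1] 129
  q deg 73.0
  q deg 71.3
410 [360. 260.] tab [551.9 128.9  63.4] bar [552.7 139.5  34.1] 178
  q deg 2.4
  q deg 4.2
```

Left arm now stands at about 3°, roughly 3 mm off the pad centre, which is within tolerance. Now the right arm, same way.

Emit:
step_arm(plan="0 0 7.5 -12 0 0 255;0 0 7.5 -12 0 -45 255;0 0 7.5 -12 0 -90 255;0 0 7.5 -12 0 -108 255;0 0 7.5 -12 0 -110 255;0 0 7.5 -12 0 -110 255;0 0 7.5 -9 7 -110 255;0 0 7.5 -9 7 -110 255")

```text
clock: 5.75
eef_pos: [496.9, -26.1, 59.4]
tcp_rot: [3.141, 0.003, 2.822]
contact_force: [-0.3, -0.1, 0.1]
opening: -0.001
grasp_force: 0.0
```

Emit:
step_arm(plan="0 0 0 1 3.5 0 255;0 0 -8 1 11 0 255;0 0 -16 2.5 18 0 255;0 0 -24 4.5 25.5 0 255;0 0 -32 8 32 0 255;0 0 -40 12 38 0 255;0 0 -48 17 44 0 255;0 0 -48 17 44 0 255")

```text
clock: 6.55
eef_pos: [513.1, 18.0, 58.7]
tcp_rot: [3.14, 0.0, 1.982]
contact_force: [0.3, -0.4, -0.4]
opening: -0.002
grasp_force: 0.0
```

```bash
python3 look.py pics/s4.png
```

```text
[513.1  18.   58.7] [3.14  0.    1.982] [ 0.3 -0.4 -0.4]
396 [311. 226.] tab [531.2  25.8  63.2] bar [536.7  17.3  33.7] 150
  q deg 22.6
  q deg 20.1
409 [360. 260.] tab [551.9 128.7  63.2] bar [552.7 139.1  34. ] 177
  q deg 2.4
  q deg 4.2
```

Emit:
step_arm(plan="0 0 -8 6.5 4.5 0 255;0 0 -15 12 8 0 255;0 0 -20 16.5 10.5 0 255;0 0 -23 19.5 11.5 0 255;0 0 -23 19.5 11.5 0 255;0 0 -23 10 11.5 0 255;0 0 -23 -10 11.5 0 255;0 0 -23 -10 11.5 45 255")

```text
clock: 7.4
eef_pos: [495.1, 28.3, 98.9]
tcp_rot: [-3.129, 0.001, 1.586]
contact_force: [-0.1, 0.1, 0.8]
opening: 0.002
grasp_force: 0.0
```

Emit:
step_arm(plan="0 0 0 -10 0 45 255;0 0 0 -20 0 90 255;0 0 0 -50 0 130 255;0 0 0 -80 -30 150 255;0 0 0 -80 -70 150 255;0 0 0 -80 -110 150 255;0 0 0 -80 -110 150 255")

```text
clock: 8.1
eef_pos: [421.2, -84.5, 253.4]
tcp_rot: [3.14, 0.002, 1.582]
contact_force: [-0.4, 0.5, -0.6]
opening: -0.0
grasp_force: 0.0
```

```bash
python3 look.py pics/s5.png
```

```text
[421.2 -84.5 253.4] [3.140e+00 2.000e-03 1.582e+00] [-0.4  0.5 -0.6]
379 [307. 233.] tab [551.7  30.6  63.3] bar [552.9  20.2  33.9] 161
  q deg -1.0
  q deg -2.9
410 [360. 260.] tab [552.  128.9  63.4] bar [552.7 139.5  34. ] 176
  q deg 2.5
  q deg 4.3
```

View pics/s5.png

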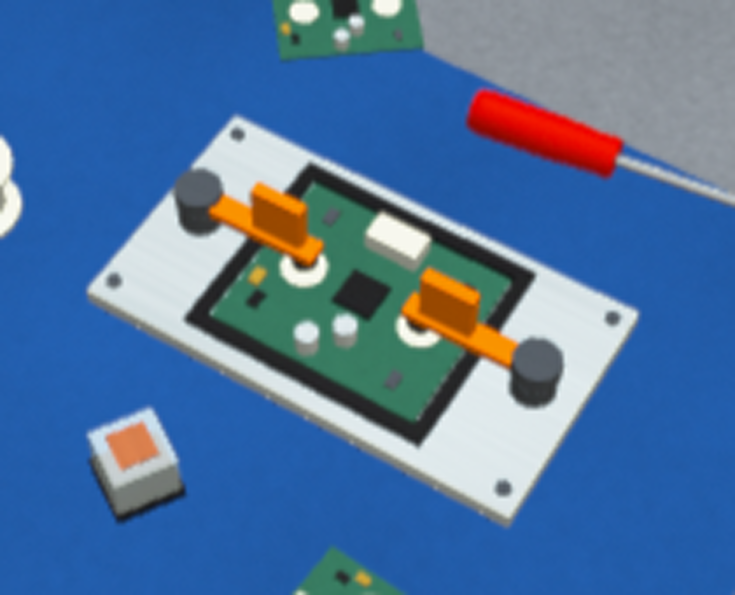

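Both feet stand over their white pads, at (305,265) and (418,325) in the crop. The board and the things in view look unmoved, and the arm is clear.

```bash
python3 -c "
from rig import r
print(r.sign_off())"
```

```text
the job is handed in; nothing more can be done
None
```

Both swing arms were pushed round until their feet stood over the white pads, each about 2–5 mm off centre by camera estimate. The board looked unmoved, the robot finished clear, and I handed the job in at about 8 s; no verdict came back.

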